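# Reverse the row: turned pieces from sanding rack to oiling tray

## Robot

A 7-joint arm with a two-finger parallel gripper is mounted at the origin on the work surface. World frame = base frame: x ahead of the robot, y to its left, z up, the work surface at z = 0. Lengths are in m, angles in rad, forces in N, time in s.
With the tool pointing down it reaches from about 0.35 to 0.9 m from the base axis. Payload 8.1 kg.
Tool frame: the origin (TCP) lies at the centre of the arm's flange, where the gripper is bolted on; the fingertips stand 178 mm ahead of it and the grasp point (between the pads) lies 159 mm ahead of it; z points along the fingers, y is the direction in which the jaws open and shut (so a half turn about z gives the same grasp; the last joint's range is limited). The gripper opens to 92 mm and grips with 3 to 60 N. Pads are 19 mm wide; open, the fingers measure 130 mm over their backs; the gripper's body (75 mm by 190 mm) begins 47 mm behind the grasp point.
Start: joints at [1.194, 0.434, 0.025, 1.573, -0.012, 1.134, -0.075], TCP at [0.169, -0.602, 0.405] pointing down, gripper open.
Joint ranges: [-2.62, 2.62], [-0.44, 2.09], [-1.27, 1.32], [0.08, 2.57], [-1.32, 4.46], [0.12, 2], [-2.74, 2.74]. Speed limits (rad/s): [2.22, 2.22, 3.01, 3.01, 3.14, 3.14, 3.14].

## Interface

Orientations are given as a rotation vector (axis times angle).
In Python, from cell import arm, get_image, camera_model gives the robot as it stands. The module is installed in compiled form; this text tells all that it offers.
- The arm moves only by the shell command python3 -m pendant 'ROWS' [FORCE]. ROWS is JSON, a list that holds one entry, the list of rows, each a list of 7 numbers: the shift along the tool's x, y, z in mm, then the turn, a rotation vector about the tool's x, y, z in rad, then the closure, from -1 (fully open) to 1 (shut). In form: [[[x, y, z, rx, ry, rz, hand], ...]]. A call has 1 to 20 rows; each row is the pose to reach, as a shift and turn from the pose commanded when the call began, along the tool's axes at that moment; what a row does not reach only later rows make up. A row lasts 1/8 s, in which the tool goes at most 62.5 mm and 10.7 degrees, less where a joint would pass 70% of its speed; a pose out of reach is approached as far as the arm can. A call with a gripper value outside its range is refused whole. The fingers move at their own pace and stop on an object; FORCE is the grip in N (left out, the last holds). Time passes only in rows, so rows that repeat a pose let the fingers close. It gives the time, the measured TCP pose, the force and the opening at its end, in the units of the state.
- arm.observe(): the state, without advancing time (a new reading comes with each control period).
- get_image(name): name is "scene" or "top"; returns the picture (420x560x3 uint8, red, green, blue); there is no depth.
- camera_model(name): a dict with "fx", "fy", "cx", "cy" (pixels), "position" and "orientation" of the camera in the world. Camera axes: x right, y down, z forward; pixel columns grow to the right and rows downward; lengths in m; the calibration is good to about 2 mm. A picture is of the moment at which its call begins. camera_model takes no time and is no camera call.
- arm.sign_off(): hands the job in, once; it reports no verdict.
The state is a dict: "clock": time; "joints": joint angles; "dq": joint speeds; "joint_efforts": joint torques, N m; "position": TCP position; "ee_rot": TCP orientation; "force": force on the tool from outside, world axes, zero at the start; "ft_torque": the same for the moment, N m; "width": opening from 0.0 (shut) to 1.0 (fully open).
Only numpy, scipy, OpenCV 4.12 (cv2) and the standard library are available. Lean on these libraries where they do the work, as an engineer would, in place of code of your own. Each camera call takes 0.05 s, during which the arm holds its last target.

## Task

Four turned wooden pieces (ball finial, mushroom knob, spire, goblet) stand in a row in the round cups of the plywood sanding rack. Move them one at a time into the four square pockets of the grey oiling tray, one per pocket, in reverse order, so that the last one sanded is oiled first: seen from the robot, the piece that stood leftmost goes in the rightmost pocket, the second from the left in the second from the right, and so on. Leave every piece standing upright on its pocket's floor, and do not let any topple over on the way.

Things in the scene. Friction and masses are not known exactly. Their poses are not given: they have to be found in the camera images.
- ball: Turned wooden ball finial, 75 mm tall: a ball 40 mm in diameter, centred 55 mm above the origin, on a thin neck. Same reddish-brown wood as the other three, round about its z axis, on a 36 mm wide foot 11 mm high; origin at the centre of the underside, z up. Grip the ball at 54 mm height, 40 mm wide. Grip from above with the fingers closing across the row (along the rack's x), as the neighbours stand 72 mm away along it.
- mushroom: Turned wooden mushroom knob, 69 mm tall: a broad flat disc-like cap 56 mm in diameter whose straight side runs from 46 to 62 mm above the origin, on a 20 mm stem. Same reddish-brown wood as the other three, round about its z axis, on a 36 mm wide foot 11 mm high; origin at the centre of the underside, z up. Grip the cap at 54 mm height, 56 mm wide. Grip from above with the fingers closing across the row (along the rack's x), as the neighbours stand 72 mm away along it.
- spire: Turned wooden spire, 82 mm tall: an upright drum 32 mm in diameter from 34 to 60 mm above the origin, topped by a cone to a point. Same reddish-brown wood as the other three, round about its z axis, on a 36 mm wide foot 11 mm high; origin at the centre of the underside, z up. Grip the drum at 49 mm height, 32 mm wide. Grip from above with the fingers closing across the row (along the rack's x), as the neighbours stand 72 mm away along it.
- goblet: Turned wooden goblet, 66 mm tall: a hollow cup open at the top, 44 mm outside diameter from 33 to 66 mm above the origin, wall 4 mm, on a thin stem. Same reddish-brown wood as the other three, round about its z axis, on a 36 mm wide foot 11 mm high; origin at the centre of the underside, z up. Grip the cup's outside at 51 mm height, 44 mm wide. Grip from above with the fingers closing across the row (along the rack's x), as the neighbours stand 72 mm away along it.
- sanding_rack: The rack the row starts on: a fixed plywood board 74 (x) by 300 (y) by 8 mm carrying four round wooden cups in a row along its y axis, at y = +108, +36, -36 and -108 mm. Origin at the centre of its underside, on the table; its +y points to the robot's left (within 0.1 rad). It may be the nearer or the farther of the two racks.
- oil_tray: The rack the row goes to: a fixed grey painted block 74 (x) by 300 (y) by 20 mm with four square pockets, 54 mm wide and 14 mm deep, in a row at y = +108, +36, -36 and -108 mm on its y axis (x = 0). Pocket floors are 6 mm above its origin, which is the centre of its underside, on the table; its +y points to the robot's left (within 0.1 rad).
- cup_ball: The fixed round wooden cup on the sanding rack in which the ball stands at the start; it stays behind and so shows where the ball came from. All four cups are alike: 62 mm outside, 52 mm inside, 16 mm high, floor 5 mm above its origin (centre of its underside, 8 mm above the table). Nothing needs doing to it.
- cup_mushroom: The fixed round wooden cup on the sanding rack in which the mushroom stands at the start; it stays behind and so shows where the mushroom came from. All four cups are alike: 62 mm outside, 52 mm inside, 16 mm high, floor 5 mm above its origin (centre of its underside, 8 mm above the table). Nothing needs doing to it.
- cup_spire: The fixed round wooden cup on the sanding rack in which the spire stands at the start; it stays behind and so shows where the spire came from. All four cups are alike: 62 mm outside, 52 mm inside, 16 mm high, floor 5 mm above its origin (centre of its underside, 8 mm above the table). Nothing needs doing to it.
- cup_goblet: The fixed round wooden cup on the sanding rack in which the goblet stands at the start; it stays behind and so shows where the goblet came from. All four cups are alike: 62 mm outside, 52 mm inside, 16 mm high, floor 5 mm above its origin (centre of its underside, 8 mm above the table). Nothing needs doing to it.

How it is judged:
At the end, for the whole second after the job is handed in: Each piece stands in the tray pocket that mirrors its starting cup (leftmost cup to rightmost pocket, and so on): within 13 mm of the pocket's centre along each tray axis, underside within 5 mm of the floor's height, upright within 0.12 rad, released and at rest (((y of cup_ball in the frame of sanding_rack between 0.088 and 0.128 m and y of ball in the frame of oil_tray between -0.121 and -0.095 m) or (y of cup_ball in the frame of sanding_rack between 0.016 and 0.056 m and y of ball in the frame of oil_tray between -0.049 and -0.023 m) or (y of cup_ball in the frame of sanding_rack between -0.056 and -0.016 m and y of ball in the frame of oil_tray between 0.023 and 0.049 m) or (y of cup_ball in the frame of sanding_rack between -0.128 and -0.088 m and y of ball in the frame of oil_tray between 0.095 and 0.121 m)) and x of ball in the frame of oil_tray between -0.013 and 0.013 m and z of ball in the frame of oil_tray between 0.001 and 0.011 m and angle between each of ball, mushroom, spire, goblet's own z axis and vertical below 0.12 rad and linear speed of each of ball, mushroom, spire, goblet below 0.02 m/s and angular speed of each of ball, mushroom, spire, goblet below 0.3 rad/s and ((y of cup_mushroom in the frame of sanding_rack between 0.088 and 0.128 m and y of mushroom in the frame of oil_tray between -0.121 and -0.095 m) or (y of cup_mushroom in the frame of sanding_rack between 0.016 and 0.056 m and y of mushroom in the frame of oil_tray between -0.049 and -0.023 m) or (y of cup_mushroom in the frame of sanding_rack between -0.056 and -0.016 m and y of mushroom in the frame of oil_tray between 0.023 and 0.049 m) or (y of cup_mushroom in the frame of sanding_rack between -0.128 and -0.088 m and y of mushroom in the frame of oil_tray between 0.095 and 0.121 m)) and x of mushroom in the frame of oil_tray between -0.013 and 0.013 m and z of mushroom in the frame of oil_tray between 0.001 and 0.011 m and ((y of cup_spire in the frame of sanding_rack between 0.088 and 0.128 m and y of spire in the frame of oil_tray between -0.121 and -0.095 m) or (y of cup_spire in the frame of sanding_rack between 0.016 and 0.056 m and y of spire in the frame of oil_tray between -0.049 and -0.023 m) or (y of cup_spire in the frame of sanding_rack between -0.056 and -0.016 m and y of spire in the frame of oil_tray between 0.023 and 0.049 m) or (y of cup_spire in the frame of sanding_rack between -0.128 and -0.088 m and y of spire in the frame of oil_tray between 0.095 and 0.121 m)) and x of spire in the frame of oil_tray between -0.013 and 0.013 m and z of spire in the frame of oil_tray between 0.001 and 0.011 m and ((y of cup_goblet in the frame of sanding_rack between 0.088 and 0.128 m and y of goblet in the frame of oil_tray between -0.121 and -0.095 m) or (y of cup_goblet in the frame of sanding_rack between 0.016 and 0.056 m and y of goblet in the frame of oil_tray between -0.049 and -0.023 m) or (y of cup_goblet in the frame of sanding_rack between -0.056 and -0.016 m and y of goblet in the frame of oil_tray between 0.023 and 0.049 m) or (y of cup_goblet in the frame of sanding_rack between -0.128 and -0.088 m and y of goblet in the frame of oil_tray between 0.095 and 0.121 m)) and x of goblet in the frame of oil_tray between -0.013 and 0.013 m and z of goblet in the frame of oil_tray between 0.001 and 0.011 m); the robot touches nothing.
It fails at once if the ball topples (tilts more than 0.9 rad) (angle between ball's own z axis and vertical above 0.9 rad).
It fails at once if the mushroom topples (tilts more than 0.9 rad) (angle between mushroom's own z axis and vertical above 0.9 rad).
It fails at once if the spire topples (tilts more than 0.9 rad) (angle between spire's own z axis and vertical above 0.9 rad).
It fails at once if the goblet topples (tilts more than 0.9 rad) (angle between goblet's own z axis and vertical above 0.9 rad).
It also fails if it takes over 96 s, if anything falls off the work surface, if the arm or the gripper's body presses on something with over 40 N, if the wrist force passes 120 N, or if a joint passes its speed limit or range.

## Working session

There is one attempt and no reset: what is moved stays moved. The work goes in short steps, Python scripts to look and compute and a shell command to move; the robot and the scene stay as the last step left them, time stands still between calls to the robot, and variables do not carry over. Pictures are saved under pics/ and viewed, and the job is handed in when it is done.

```bash
mkdir -p pics
python3 - <<'E'
from cell import arm,get_image,camera_model
import cv2
for n in("scene","top"):
    cv2.imwrite(f"pics/{n}0.png",get_image(n)[:,:,::-1]); print(n,camera_model(n))
print(arm.observe())
E
```

```text
scene {'fx': 382.1548899775259, 'fy': 382.1548899775259, 'cx': 286.56132902202955, 'cy': 213.5939031659193, 'position': array([ 0.88478042, -0.12517787,  0.59398023]), 'orientation': array([-2.10372111, -1.59500405,  0.48699483])}
top {'fx': 403.8943289569151, 'fy': 403.8943289569151, 'cx': 279.17853877534844, 'cy': 209.76041128930527, 'position': array([ 0.50079396, -0.02024153,  0.6787547 ]), 'orientation': array([-2.12955325,  2.18953147, -0.07563096])}
{'clock': 0.1, 'joints': array([ 1.19439655,  0.43517903,  0.02498699,  1.57399899, -0.01158229,
        1.1339949 , -0.07508327]), 'dq': array([-2.12244409e-05, -1.15486427e-03,  6.48383123e-04, -3.18666651e-03,
        3.87651530e-04, -5.71608556e-04, -7.48241582e-04]), 'joint_efforts': array([ 3.52161143e-03, -6.69125962e+01,  9.88283157e-01, -3.15147364e+01,
       -6.04166323e-02,  3.73048335e-02,  3.54353278e-05]), 'position': array([ 0.16890254, -0.60153643,  0.40401019]), 'ee_rot': array([-3.11083133e+00, -4.28462320e-01,  5.43339014e-04]), 'force': array([-0.40332198, -0.18282331,  0.54155715]), 'ft_torque': array([-0.00873341, -0.03163021,  0.00883039]), 'width': 0.9988931660820735}
```

View pics/scene0.png

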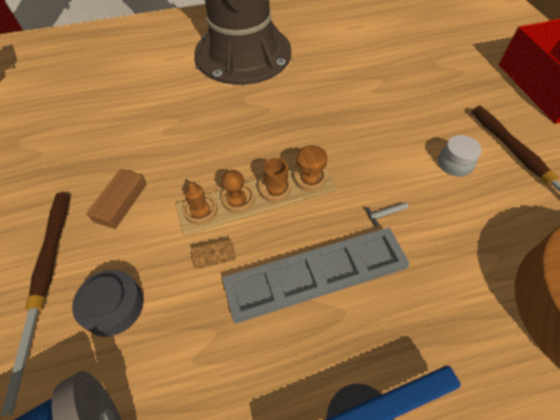

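View pics/top0.png

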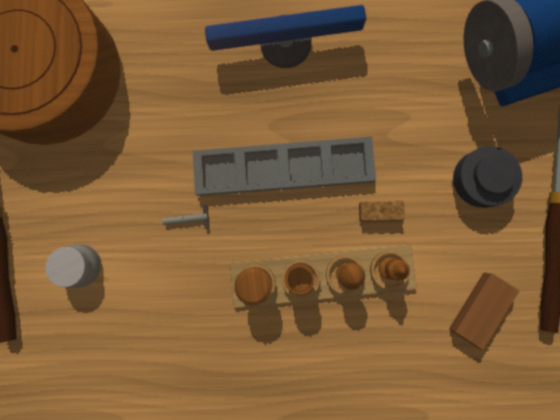

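The scene view shows the near plywood rack with pieces around (200,200)-(312,165). The top view (left = robot's left, up = ahead) shows mushroom (254,285), goblet (301,279), ball (349,274) and spire (393,269). The grey tray has corners near (193,150), (373,138), (375,184) and (197,194). Next I'll segment these and cast rays.

```bash
cat > h.py <<'E'
import numpy as np, cv2
from scipy.spatial.transform import Rotation as R
from cell import arm,get_image,camera_model
def ray(n,u,v):
    c=camera_model(n); d=np.array([(u-c['cx'])/c['fx'],(v-c['cy'])/c['fy'],1.])
    return np.array(c['position']),R.from_rotvec(c['orientation']).apply(d)
def onz(n,u,v,z):
    p,d=ray(n,u,v); return p+d*(z-p[2])/d[2]
def proj(n,P):
    c=camera_model(n); q=R.from_rotvec(c['orientation']).inv().apply(np.array(P)-c['position'])
    return q[...,0]/q[...,2]*c['fx']+c['cx'],q[...,1]/q[...,2]*c['fy']+c['cy']
E
python3 - <<'E'
from h import *
im={n:get_image(n) for n in("top","scene")}
for n,roi in(("top",(185,120,200,90)),("scene",(215,220,205,105))):
    hsv=cv2.cvtColor(im[n],cv2.COLOR_RGB2HSV); x,y,w,h=roi
    m=np.zeros(hsv.shape[:2],np.uint8); m[y:y+h,x:x+w]=((hsv[y:y+h,x:x+w,1]<70)).astype(np.uint8)*255
    m=cv2.morphologyEx(m,cv2.MORPH_OPEN,np.ones((3,3)))
    cs=max(cv2.findContours(m,0,2)[0],key=cv2.contourArea)
    # rectify contour to plane z=.02 then rectangle
    for z in(0.02,):
        pts=np.array([onz(n,u,v,z)[:2] for u,v in cs[:,0]]).astype(np.float32)
        r=cv2.minAreaRect(pts*1000); print(n,z,r)
t=cv2.resize(im["top"][225:325,215:435],None,fx=3.6,fy=3.6,interpolation=cv2.INTER_CUBIC)
cv2.imwrite("pics/topz.png",t[:,:,::-1])
t=cv2.resize(im["scene"][130:240,160:360],None,fx=4,fy=4,interpolation=cv2.INTER_CUBIC)
cv2.imwrite("pics/scz.png",t[:,:,::-1])
t=cv2.resize(im["top"][130:205,185:385],None,fx=4,fy=4,interpolation=cv2.INTER_CUBIC)
cv2.imwrite("pics/trz.png",t[:,:,::-1])
E
```

```text
top 0.02 ((637.5581665039062, -12.424819946289062), (75.06893920898438, 297.96966552734375), 2.6907663345336914)
scene 0.02 ((641.7925415039062, -10.918121337890625), (80.31403350830078, 299.12811279296875), 2.744072914123535)
```

View pics/topz.png

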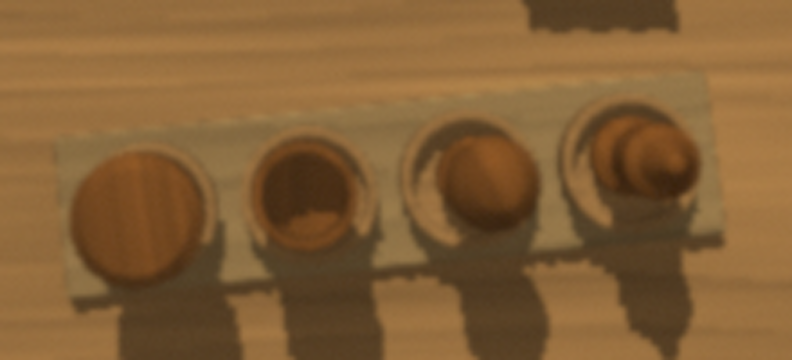

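View pics/scz.png

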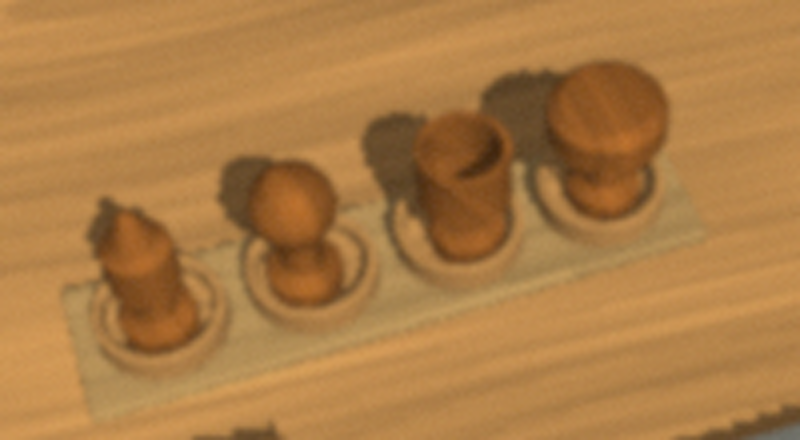

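View pics/trz.png

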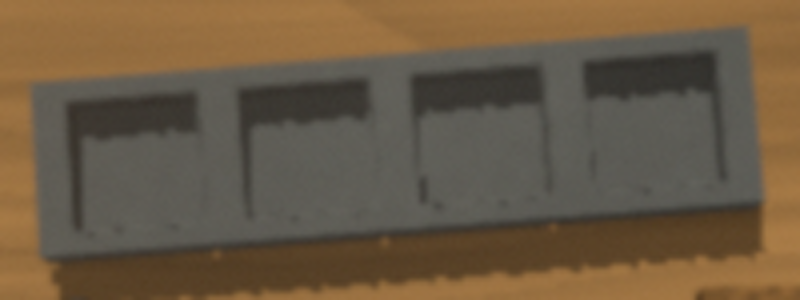

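The zoom shows every piece upright in its cup. Picked features in the top zoom are: mushroom cap centre (138,217), goblet rim (303,194), ball (490,182) and spire tip (672,162). In the scene zoom they are: mushroom top (608,110), goblet rim (463,150), ball (292,204) and spire tip (122,208).

Run:
```python
from h import *
F={'mushroom':((138,217),(608,105),.075,.0765),'goblet':((303,194),(463,148),.079,.079),'ball':((490,182),(292,204),.068,.068),'spire':((672,162),(122,209),.095,.095)}
for k,(a,b,za,zb) in F.items():
    ua=(a[0]+.5)/3.6+215-.5,(a[1]+.5)/3.6+225-.5; ub=(b[0]+.5)/4+160-.5,(b[1]+.5)/4+130-.5
    P=onz('top',*ua,za);Q=onz('scene',*ub,zb)
    p,d=ray('top',*ua);q,e=ray('scene',*ub)
    s=np.linalg.lstsq(np.c_[d,-e],q-p,rcond=None)[0]; T=(p+d*s[0]+q+e*s[1])/2
    print(k,P.round(4)[:2],Q.round(4)[:2],'tri',T.round(4))
# board, corners from top zoom z=.008 ; cups' rims z=.024
for a in((58,140),(708,72),(722,236),(73,297)):
    print(onz('top',(a[0]+.5)/3.6+214.5,(a[1]+.5)/3.6+224.5,.008).round(4)[:2])
# automatic ball/cap/cup circles from saturation
im=get_image('top');hsv=cv2.cvtColor(im,cv2.COLOR_RGB2HSV)
t=cv2.resize(hsv[225:325,215:435],None,fx=3.6,fy=3.6)
m=((t[...,0]<13)&(t[...,2]>70)).astype(np.uint8)*255
cv2.imwrite('pics/m.png',m)
```

```text
mushroom [0.4487 0.0364] [0.4475 0.0391] tri [0.4494 0.0372 0.079 ]
goblet [ 0.4567 -0.0315] [ 0.4561 -0.0305] tri [ 0.4569 -0.031   0.08  ]
ball [ 0.4589 -0.1091] [ 0.4574 -0.1085] tri [ 0.4591 -0.1087  0.0701]
spire [ 0.4668 -0.177 ] [ 0.4626 -0.1777] tri [ 0.4669 -0.1765  0.0997]
[0.4787 0.0788]
[ 0.5019 -0.2189]
[ 0.4281 -0.2209]
[0.4078 0.073 ]
```

View pics/m.png

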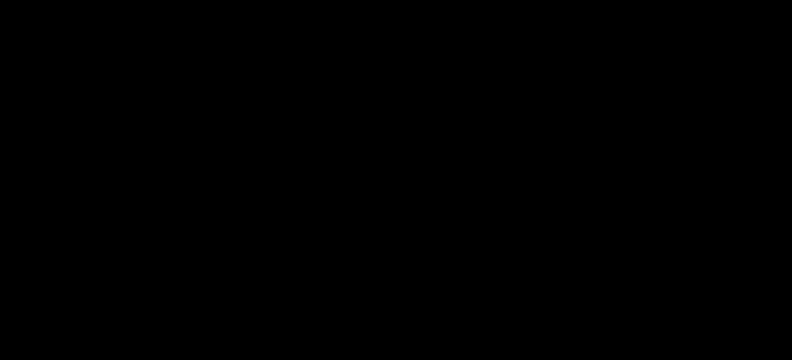

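```bash
cat >> h.py <<'E'
YAW=0.06
def Rt(yaw): 
    c,s=np.cos(yaw),np.sin(yaw); return R.from_matrix(np.array([[-s,c,0],[c,s,0],[0,0,-1.]]).T)
def delta(pt,yaw=YAW,p=None,r=None):
    o=arm.observe(); p=o['position'] if p is None else p; r0=R.from_rotvec(o['ee_rot'])
    return (r0.inv().apply(np.array(pt)-p)*1000).round(1),(r0.inv()*Rt(yaw)).as_rotvec().round(4)
PIECE={'mushroom':(.4485,.037),'goblet':(.4566,-.031),'ball':(.4587,-.109),'spire':(.466,-.177)}
TC=np.array([.638,-.0122]);TY=.047
def pocket(y): return TC+y*np.array([-np.sin(TY),np.cos(TY)])
E
python3 - <<'E'
from h import *
print(Rt(.06).as_matrix().round(2))
print('spire hover',delta((.466,-.177,.36)))
for y in(.108,.036,-.036,-.108): print(y,pocket(y).round(4))
for a,b in (((207,40),(457,374)),((363,18),(330,419))):
    p,d=ray('top',*a);q,e=ray('scene',*b)
    s=np.linalg.lstsq(np.c_[d,-e],q-p,rcond=None)[0]; print((p+d*s[0]).round(3),(q+e*s[1]).round(3))
t=get_image('top')[130:205,185:385]
E
```

```text
[[-0.06  1.    0.  ]
 [ 1.    0.06  0.  ]
 [ 0.    0.   -1.  ]]
spire hover (array([ 400.8, -328.5,   44.6]), array([-7.0000e-04, -4.0000e-04, -1.3571e+00]))
0.108 [0.6329 0.0957]
0.036 [0.6363 0.0238]
-0.036 [ 0.6397 -0.0482]
-0.108 [ 0.6431 -0.1201]
[0.843 0.106 0.052] [0.847 0.114 0.055]
[ 0.826 -0.134  0.126] [ 0.856 -0.073  0.132]
```

The blue tool is clear at x > 0.8. First I'll go to a hover over the spire.

```bash
python3 -m pendant '[[[16,-13,2,0,0,-0.05,-1],[48,-39,5,0,0,-0.16,-1],[88,-72,10,0,0,-0.3,-1],[128,-105,14,0,0,-0.43,-1],[168,-138,18,0,0,-0.57,-1],[208,-171,23,0,0,-0.7,-1],[248,-204,28,0,0,-0.84,-1],[288,-237,32,0,0,-0.97,-1],[328,-270,36,0,0,-1.11,-1],[364,-299,40,0,0,-1.23,-1],[389,-319,43,0,0,-1.32,-1],[401,-328.5,44.6,0,0,-1.357,-1],[401,-328.5,44.6,0,0,-1.357,-1],[401,-328.5,44.6,0,0,-1.357,-1]]]' 15; python3 -c "
from h import *
print(delta((.466,-.177,.36)));print(delta((.466,-.177,.159+.013+.049)))"
```

```text
clock: 2.05
position: [0.4655, -0.1782, 0.3601]
ee_rot: [2.157, 2.284, -0.002]
force: [1.0, 0.5, 0.4]
width: 1.001
(array([1.2, 0.6, 0.1]), array([-0.0007,  0.0007, -0.0026]))
(array([  1.3,   0.7, 139.1]), array([-0.0007,  0.0007, -0.0026]))
```

```bash
python3 -m pendant '[[[1,0.5,15,0,0,0,-1],[1,0.5,45,0,0,0,-1],[1,0.5,80,0,0,0,-1],[1,0.5,110,0,0,0,-1],[1,0.5,130,0,0,0,-1],[1,0.5,139,0,0,0,-1],[1,0.5,139,0,0,0,-1],[1,0.5,139,0,0,0,-1]]]' 15; python3 -c "
from h import *
cv2.imwrite('pics/a1.png',cv2.resize(get_image('scene')[120:260,140:340],None,fx=4,fy=4)[:,:,::-1]);cv2.imwrite('pics/a2.png',cv2.resize(get_image('top')[200:340,250:450],None,fx=4,fy=4)[:,:,::-1])"
```

```text
clock: 3.05
position: [0.4669, -0.1762, 0.2217]
ee_rot: [2.154, 2.286, 0.001]
force: [0.1, -0.7, 0.5]
width: 1.0
```

View pics/a1.png

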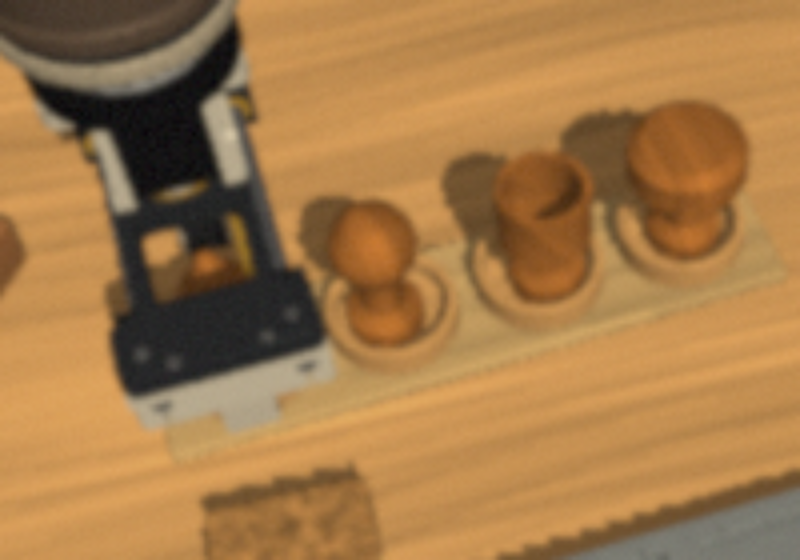

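View pics/a2.png

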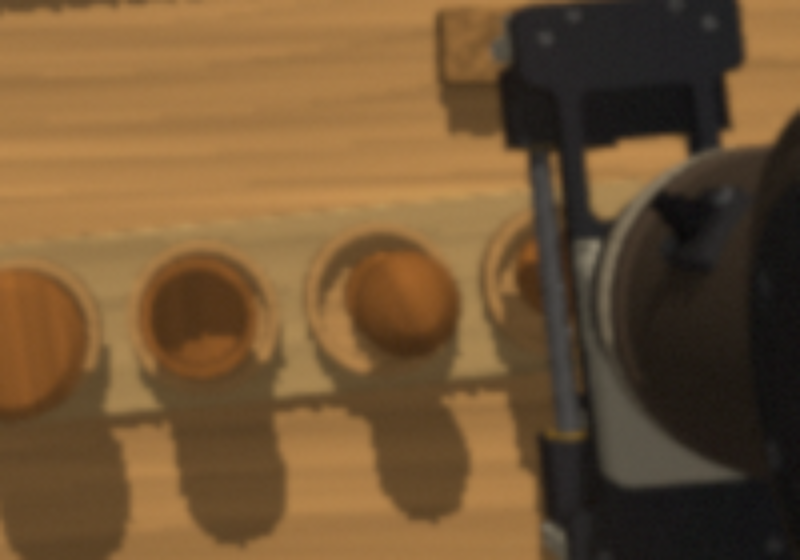

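The gripper straddles the spire, whose tip shows centred between the fingers at about (210,260) in the scene zoom. The neighbours are clear, so I'll close.

```bash
python3 -m pendant '[[[0,0,0,0,0,0,1],[0,0,0,0,0,0,1],[0,0,0,0,0,0,1],[0,0,0,0,0,0,1],[0,0,0,0,0,0,1],[0,0,0,0,0,0,1],[0,0,0,0,0,0,1],[0,0,0,0,0,0,1]]]' 20;  python3 -c "
from h import *
print(delta((.466,-.177,.35)))"
```

```text
clock: 4.15
position: [0.4666, -0.176, 0.2211]
ee_rot: [-2.154, -2.287, 0.0]
force: [-0.5, -1.1, -0.7]
width: 0.341
(array([  -0.9,   -0.7, -128.9]), array([-0.0001, -0.    , -0.0001]))
```

```bash
python3 -m pendant '[[[0,0,-10,0,0,0,1],[0,0,-35,0,0,0,1],[0,0,-70,0,0,0,1],[0,0,-102,0,0,0,1],[0,0,-123,0,0,0,1],[5,3,-130,0,0,0,1],[20,14,-130,0,0,0,1],[48,33,-130,0,0,0,1],[80,56,-130,0,0,0,1],[113,79,-130,0,0,0,1],[146,102,-130,0,0,0,1],[179,125,-130,0,0,0,1],[212,148,-130,0,0,0,1],[240,167,-130,0,0,0,1],[256,179,-130,0,0,0,1],[261,182,-130,0,0,0,1],[261,182,-130,0,0,0,1],[261,182,-130,0,0,0,1]]]';  python3 -c "
from h import *
print(delta((.6329,.0957,.006+.049+.159)))
cv2.imwrite('pics/b1.png',get_image('scene')[:,:,::-1])"
```

```text
clock: 6.4
position: [0.6325, 0.0939, 0.3511]
ee_rot: [2.155, 2.285, -0.001]
force: [-0.3, 0.1, -0.9]
width: 0.343
(array([  1.9,   0.6, 137.1]), array([-0.0004,  0.001 , -0.0018]))
```

View pics/b1.png

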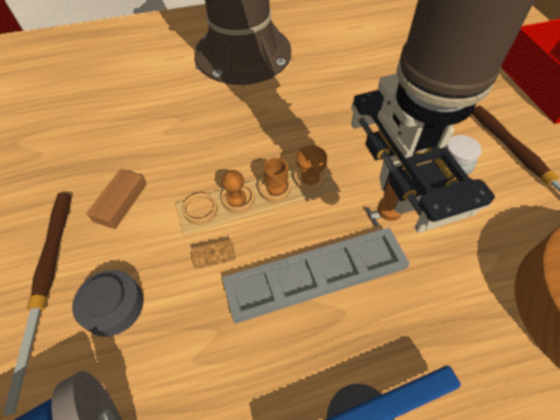

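The scene view shows the spire held upright near (390,205), and its cup at (200,207) is empty. Now I'll lower it.

```bash
python3 -m pendant '[[[1,0.3,12,0,0,0,1],[1.5,0.5,40,0,0,0,1],[1.5,0.5,75,0,0,0,1],[1.5,0.5,105,0,0,0,1],[1.5,0.5,122,0,0,0,1],[1.5,0.5,130,0,0,0,1],[1.5,0.5,134,0,0,0,1],[1.5,0.5,136.5,0,0,0,1],[1.5,0.5,136.5,0,0,0,1],[1.5,0.5,136.5,0,0,0,1]]]';  python3 -c "
from h import *
print(delta((.6329,.0957,.006+.049+.159)))
cv2.imwrite('pics/b2.png',cv2.resize(get_image('scene')[160:330,210:430],None,fx=3.5,fy=3.5)[:,:,::-1])"
```

```text
clock: 7.7
position: [0.6333, 0.097, 0.2151]
ee_rot: [2.154, 2.287, 0.001]
force: [0.3, 0.0, -0.6]
width: 0.339
(array([-1.3, -0.5,  1.1]), array([ 0.0008, -0.0001, -0.0001]))
```

View pics/b2.png

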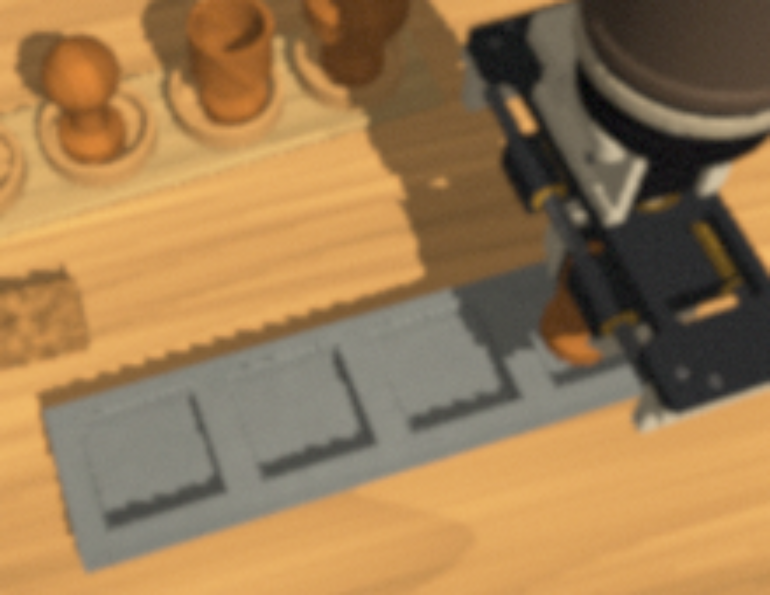

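The spire's foot sits inside the leftmost pocket, at about (572,350) in the zoom. I'll lower the last millimetre, release and rise.

```bash
python3 -m pendant '[[[0,0,1,0,0,0,1],[0,0,1,0,0,0,1],[0,0,1,0,0,0,-1],[0,0,1,0,0,0,-1],[0,0,1,0,0,0,-1],[0,0,1,0,0,0,-1],[0,0,1,0,0,0,-1],[0,0,1,0,0,0,-1],[0,0,-10,0,0,0,-1],[0,0,-40,0,0,0,-1],[0,0,-80,0,0,0,-1],[0,0,-115,0,0,0,-1],[0,0,-132,0,0,0,-1],[0,0,-135,0,0,0,-1]]]';  python3 -m pendant '[[[-10,-9,0,0,0,0,-1],[-34,-33,0,0,0,0,-1],[-66,-63,0,0,0,0,-1],[-98,-93,0,0,0,0,-1],[-130,-124,0,0,0,0,-1],[-160,-154,0,0,0,0,-1],[-185,-177,0,0,0,0,-1],[-195,-187,0,0,0,0,-1],[-195,-187,0,0,0,0,-1],[-195,-187,0,0,0,0,-1]]]'
python3 -c "
from h import *
print(delta((.4587,-.109,.013+.054+.159)))
cv2.imwrite('pics/b3.png',cv2.resize(get_image('top')[130:205,185:385],None,fx=4,fy=4)[:,:,::-1])
cv2.imwrite('pics/b4.png',cv2.resize(get_image('scene')[130:330,160:430],None,fx=2.9,fy=2.9)[:,:,::-1])"
```

```text
clock: 9.5
position: [0.6333, 0.097, 0.3506]
ee_rot: [2.153, 2.286, 0.002]
force: [0.2, 0.5, -0.8]
width: 1.0
clock: 10.75
position: [0.4588, -0.108, 0.3495]
ee_rot: [-2.152, -2.288, -0.001]
force: [-0.3, -0.2, 0.4]
width: 1.002
(array([ -1.1,  -0.2, 123.5]), array([ 0.0005, -0.0007,  0.0012]))
```

View pics/b3.png

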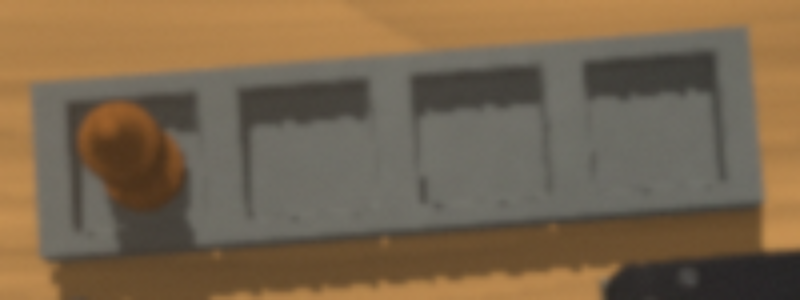

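View pics/b4.png

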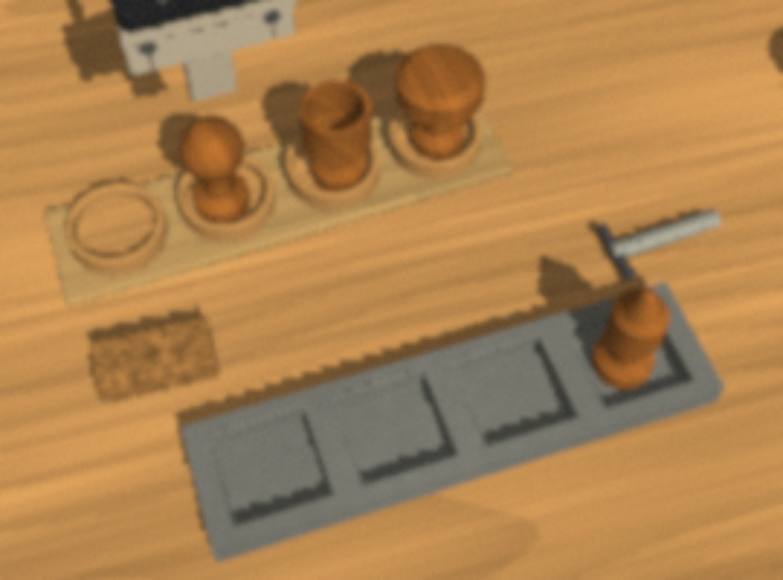

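The spire stands upright in the leftmost pocket, with its tip at (118,138) and foot at about (147,180) in the top zoom. Ball next.

```bash
python3 -m pendant '[[[-1,0,15,0,0,0,-1],[-1,0,45,0,0,0,-1],[-1,0,80,0,0,0,-1],[-1,0,106,0,0,0,-1],[-1,0,120,0,0,0,-1],[-1,0,123.5,0,0,0,-1],[-1,0,123.5,0,0,0,-1],[-1,0,123.5,0,0,0,1],[-1,0,123.5,0,0,0,1],[-1,0,123.5,0,0,0,1],[-1,0,123.5,0,0,0,1],[-1,0,123.5,0,0,0,1],[-1,0,123.5,0,0,0,1],[-1,0,123.5,0,0,0,1]]]' 20;  python3 -c "
from h import *
print(delta((*pocket(.036),.35)))
u=onz('top',118.5/4+184.5,138.5/4+129.5,.088)[:2]-TC; print('spire in tray', R.from_euler('z',-TY).apply([*u,0]))
u=onz('top',147.5/4+184.5,178.5/4+129.5,.017)[:2]-TC; print('spire foot in tray', R.from_euler('z',-TY).apply([*u,0]))
"
```

```text
clock: 12.6
position: [0.4582, -0.1099, 0.2261]
ee_rot: [-2.154, -2.287, 0.0]
force: [-0.3, -0.3, 0.8]
width: 0.417
(array([ 122.8,  185.8, -123.9]), array([-0.,  0., -0.]))
spire in tray [-0.00405082  0.10219803  0.        ]
spire foot in tray [-0.00588955  0.1035447   0.        ]
```

```bash
python3 -m pendant '[[[0,0,-10,0,0,0,1],[0,0,-35,0,0,0,1],[0,0,-70,0,0,0,1],[0,0,-102,0,0,0,1],[0,0,-121,0,0,0,1],[3,4,-124,0,0,0,1],[13,20,-124,0,0,0,1],[33,50,-124,0,0,0,1],[56,85,-124,0,0,0,1],[79,120,-124,0,0,0,1],[100,152,-124,0,0,0,1],[116,176,-124,0,0,0,1],[123,186,-124,0,0,0,1],[123,186,-124,0,0,0,1],[123,186,-124,0,0,0,1]]]';  python3 -c "
from h import *
print(delta((*pocket(.036),.006+.054+.159)), arm.observe()['width'])
cv2.imwrite('pics/c1.png',cv2.resize(get_image('scene')[130:330,160:430],None,fx=2.9,fy=2.9)[:,:,::-1])
cv2.imwrite('pics/c2.png',cv2.resize(get_image('top')[130:280,185:385],None,fx=4,fy=4)[:,:,::-1])"
```

```text
clock: 14.48
position: [0.6359, 0.0232, 0.3497]
ee_rot: [-2.155, -2.286, 0.002]
force: [-0.6, 0.1, -0.4]
width: 0.418
(array([  0.6,   0.6, 130.7]), array([-0.0012,  0.0008, -0.0008])) 0.4175641839206898
```

View pics/c1.png

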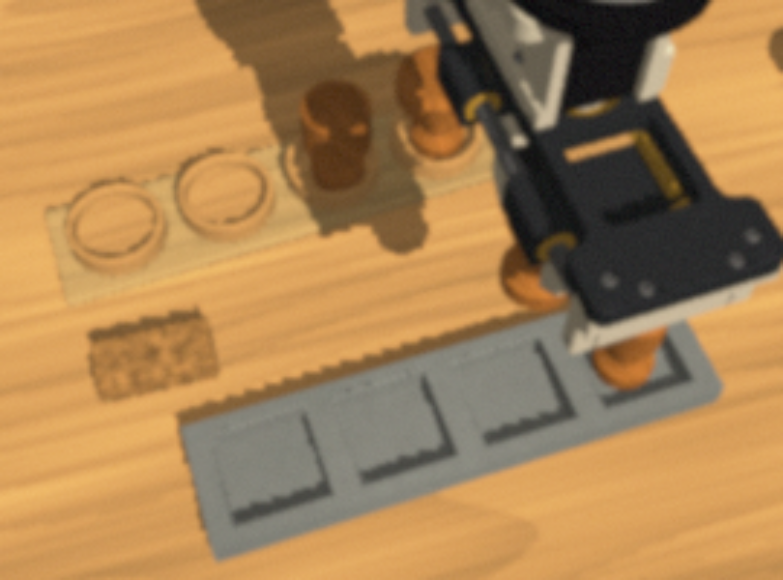

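View pics/c2.png

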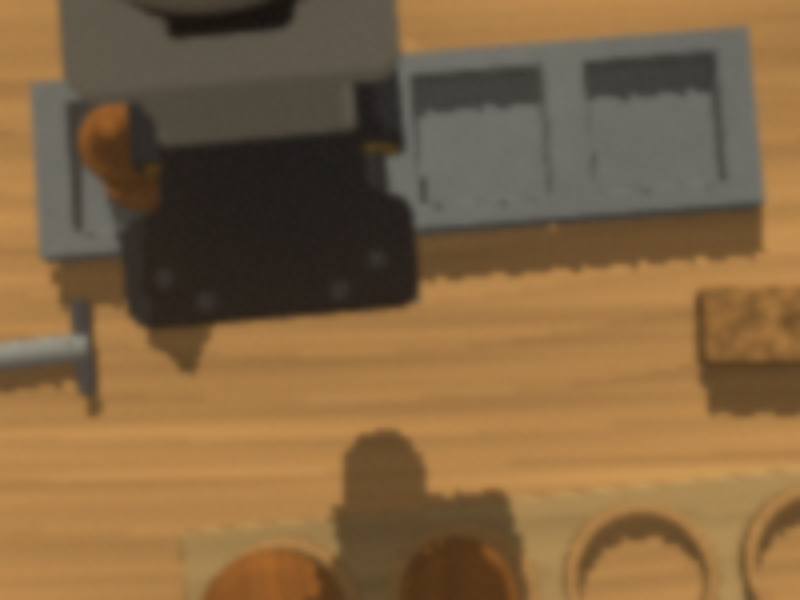

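The ball is held upright. The visible foot spans a left edge near 500 and a bottom near 308 in the scene zoom, and I'll check that against the expected outline.

Run:
```python
from h import *
p=arm.observe()['position']; a=np.linspace(0,6.28,100)
for z in (p[2]-.159-.054,p[2]-.159-.054+.011):
    P=np.c_[p[0]+.018*np.cos(a),p[1]+.018*np.sin(a),0*a+z]
    u,v=proj('scene',P); u=(u+.5-160)*2.9-.5; v=(v+.5-130)*2.9-.5
    print(u.min(),u.max(),v.min(),v.max())
    for dx,dy in((.005,0),(0,.005)):
        u,v=proj('scene',P+[dx,dy,0]);print('  ',((u+.5-160)*2.9-.5).min(),((v+.5-130)*2.9-.5).max())
# tray pocket centres: check foot floor square corners of pocket 2..4 seen in scene
for y in(.108,.036,-.036,-.108):
    for n,s,ox,oy in(('scene',2.9,160,130),('top',4,185,130)):
        c=[]
        for sx,sy in((1,1),(1,-1),(-1,-1),(-1,1)):
            q=TC+R.from_euler('z',TY).apply([sx*.027,y+sy*.027,0])[:2]; u,v=proj(n,[*q,.02]); c.append((int((u+.5-ox)*s),int((v+.5-oy)*s)))
        print(y,n,c)
```

```text
495.5042506555496 570.4489929234336 248.9833020293617 312.66394751863925
   498.92589217495447 321.54245914191966
   505.29348977538683 310.17094058736376
497.55523907555204 573.8193833950265 236.54982172604352 300.8870753185231
   501.04731411299423 309.8634916358567
   507.51233586999746 298.36583952974576
0.108 scene [(689, 379), (603, 406), (564, 326), (647, 301)]
0.108 top [(66, 105), (195, 95), (203, 223), (73, 233)]
0.036 scene [(573, 415), (484, 444), (449, 361), (536, 335)]
0.036 top [(238, 91), (367, 81), (377, 209), (246, 219)]
-0.036 scene [(453, 453), (360, 483), (331, 397), (420, 370)]
-0.036 top [(410, 78), (540, 68), (551, 196), (420, 206)]
-0.108 scene [(328, 493), (231, 523), (207, 434), (300, 406)]
-0.108 top [(583, 64), (714, 54), (726, 182), (595, 192)]
```

The foot agrees within about 2 mm, and the predicted pocket outlines match too. Both pieces sit slightly short in x, so I'll bias +2 mm forward.

```bash
python3 -m pendant '[[[0.5,2,12,0,0,0,1],[0.5,3,40,0,0,0,1],[0.5,3,75,0,0,0,1],[0.5,3,103,0,0,0,1],[0.5,3,118,0,0,0,1],[0.5,3,125,0,0,0,1],[0.5,3,129,0,0,0,1],[0.5,3,131,0,0,0,1],[0.5,3,131,0,0,0,1],[0.5,3,131,0,0,0,1],[0.5,3,131,0,0,0,-1],[0.5,3,131,0,0,0,-1],[0.5,3,131,0,0,0,-1],[0.5,3,131,0,0,0,-1],[0.5,3,131,0,0,0,-1],[0.5,3,131,0,0,0,-1]]]';  python3 -c "
from h import *
cv2.imwrite('pics/c3.png',cv2.resize(get_image('scene')[130:330,160:430],None,fx=2.9,fy=2.9)[:,:,::-1])"
```

```text
clock: 16.58
position: [0.6395, 0.0246, 0.2191]
ee_rot: [2.154, 2.287, -0.0]
force: [-1.0, 1.0, 0.9]
width: 0.988
```

View pics/c3.png

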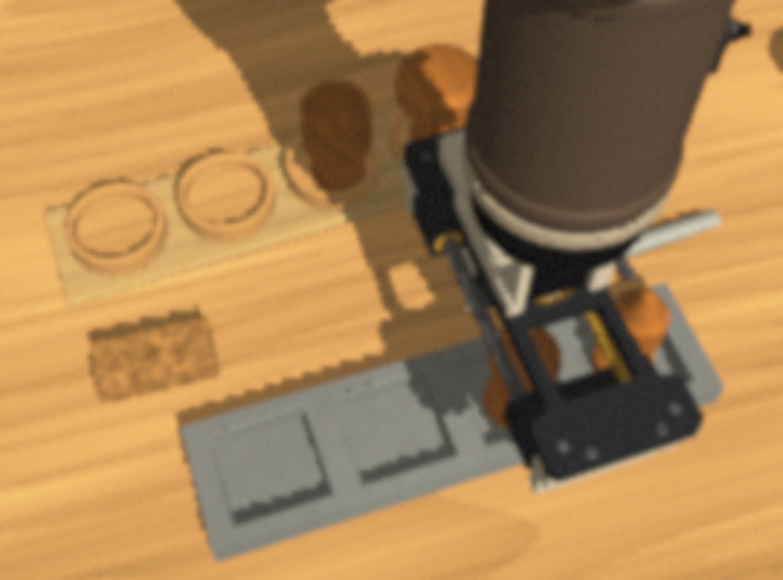

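The ball stands released between the open fingers at about (535,360). I'll rise and go to the goblet.

```bash
python3 -m pendant '[[[0,0,-10,0,0,0,-1],[0,0,-40,0,0,0,-1],[0,0,-80,0,0,0,-1],[0,0,-115,0,0,0,-1],[0,0,-131,0,0,0,-1],[-4,-14,-131,0,0,0,-1],[-12,-48,-131,0,0,0,-1],[-22,-90,-131,0,0,0,-1],[-31,-130,-131,0,0,0,-1],[-39,-164,-131,0,0,0,-1],[-44,-182,-131,0,0,0,-1],[-44.5,-186,-131,0,0,0,-1],[-44.5,-186,-131,0,0,0,-1],[-44.5,-186,-131,0,0,0,-1]]]'
python3 -c "
from h import *
print(delta((.4566,-.031,.013+.051+.159)))
cv2.imwrite('pics/c4.png',cv2.resize(get_image('top')[130:205,185:385],None,fx=4,fy=4)[:,:,::-1])
cv2.imwrite('pics/c5.png',cv2.resize(get_image('scene')[130:330,160:430],None,fx=2.9,fy=2.9)[:,:,::-1])"
```

```text
clock: 18.38
position: [0.4574, -0.0305, 0.3501]
ee_rot: [-2.153, -2.288, -0.001]
force: [0.1, 1.0, -0.4]
width: 0.997
(array([ -0.5,  -0.9, 127.1]), array([ 0.0006, -0.0006,  0.0005]))
```

View pics/c4.png

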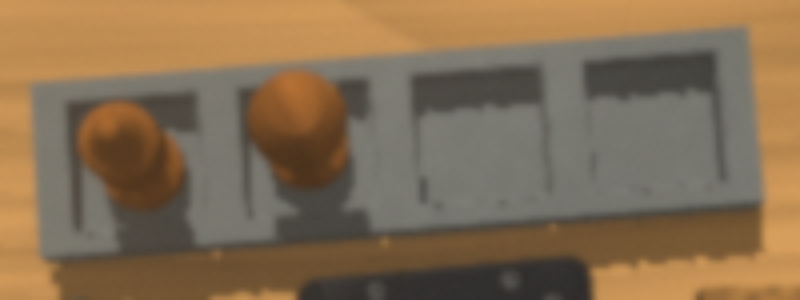

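View pics/c5.png

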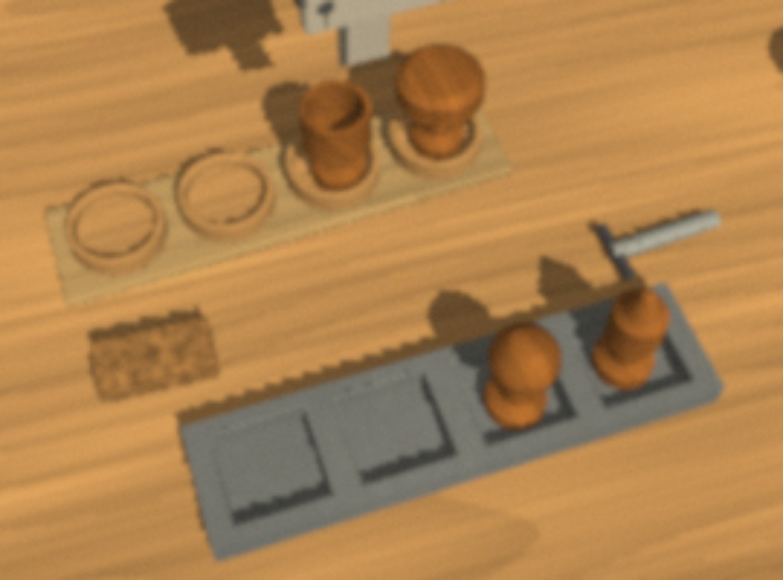

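Spire and ball stand upright in their pockets, with the ball centred at (299,117) in the top zoom. I'll grip the goblet and compute the ball's offset.

```bash
python3 -m pendant '[[[-0.5,-0.5,15,0,0,0,-1],[-0.5,-0.5,45,0,0,0,-1],[-0.5,-0.5,80,0,0,0,-1],[-0.5,-0.5,108,0,0,0,-1],[-0.5,-0.5,123,0,0,0,-1],[-0.5,-0.5,127,0,0,0,-1],[-0.5,-0.5,127,0,0,0,-1],[-0.5,-0.5,127,0,0,0,1],[-0.5,-0.5,127,0,0,0,1],[-0.5,-0.5,127,0,0,0,1],[-0.5,-0.5,127,0,0,0,1],[-0.5,-0.5,127,0,0,0,1],[-0.5,-0.5,127,0,0,0,1],[-0.5,-0.5,127,0,0,0,1]]]' 20;  python3 -c "
from h import *
print(delta((*(pocket(-.036)+[.002,0]),.35)))
u=onz('top',299.5/4+184.5,117.5/4+129.5,.061)[:2]-TC; print('ball in tray', R.from_euler('z',-TY).apply([*u,0]))
u=onz('top',308/4+184.5,158/4+129.5,.017)[:2]-TC; print('foot in tray', R.from_euler('z',-TY).apply([*u,0]))
"
```

```text
clock: 20.23
position: [0.456, -0.0314, 0.2231]
ee_rot: [-2.154, -2.287, 0.0]
force: [0.3, 0.6, 0.3]
width: 0.48
(array([ -27.8,  184.4, -126.9]), array([-0.0001,  0.0001, -0.0001]))
ball in tray [0.00473269 0.03583659 0.        ]
foot in tray [-0.00252326  0.03614741  0.        ]
```

```bash
python3 -m pendant '[[[0,0,-10,0,0,0,1],[0,0,-35,0,0,0,1],[0,0,-70,0,0,0,1],[0,0,-104,0,0,0,1],[0,0,-123,0,0,0,1],[-1,4,-127,0,0,0,1],[-3,20,-127,0,0,0,1],[-8,50,-127,0,0,0,1],[-13,85,-127,0,0,0,1],[-18,120,-127,0,0,0,1],[-23,152,-127,0,0,0,1],[-27,176,-127,0,0,0,1],[-28,184.5,-127,0,0,0,1],[-28,184.5,-127,0,0,0,1],[-28,184.5,-127,0,0,0,1]]]';  python3 -c "
from h import *
print(delta((*(pocket(-.036)+[.002,0]),.006+.051+.159)), arm.observe()['width'])
cv2.imwrite('pics/d1.png',cv2.resize(get_image('scene')[130:330,160:430],None,fx=2.9,fy=2.9)[:,:,::-1])"
```

```text
clock: 22.1
position: [0.6412, -0.0481, 0.3498]
ee_rot: [-2.153, -2.287, 0.001]
force: [-0.6, 0.6, -0.3]
width: 0.481
(array([-1.000e-01,  6.000e-01,  1.338e+02]), array([-0.0011,  0.    ,  0.0003])) 0.4810440196471643
```

View pics/d1.png

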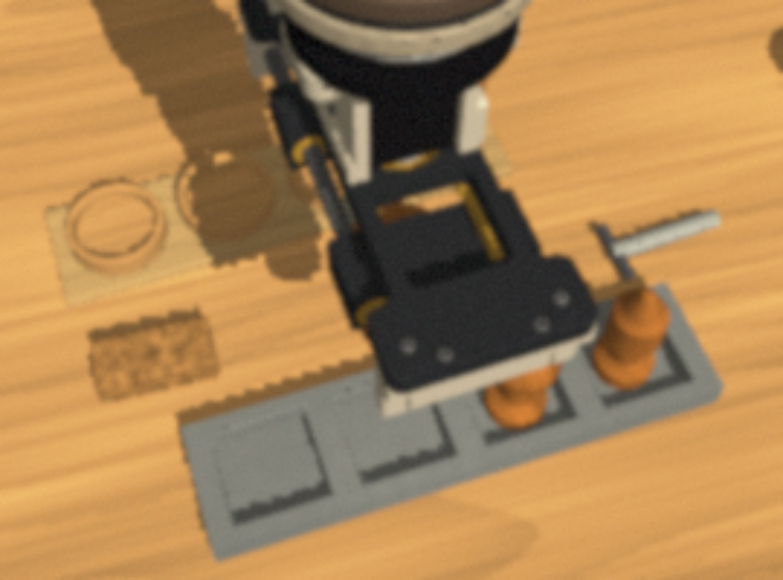

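The goblet is hidden behind the gripper, but the width still reads 44 mm. I'll lower it, release, rise and go to the mushroom.

```bash
python3 -m pendant '[[[0,0.5,12,0,0,0,1],[0,0.5,40,0,0,0,1],[0,0.5,75,0,0,0,1],[0,0.5,105,0,0,0,1],[0,0.5,121,0,0,0,1],[0,0.5,128,0,0,0,1],[0,0.5,132,0,0,0,1],[0,0.5,134,0,0,0,1],[0,0.5,134,0,0,0,1],[0,0.5,134,0,0,0,1],[0,0.5,134,0,0,0,-1],[0,0.5,134,0,0,0,-1],[0,0.5,134,0,0,0,-1],[0,0.5,134,0,0,0,-1],[0,0.5,134,0,0,0,-1],[0,0.5,134,0,0,0,-1]]]'
python3 -c "
from h import *
cv2.imwrite('pics/d2.png',cv2.resize(get_image('scene')[130:330,160:430],None,fx=2.9,fy=2.9)[:,:,::-1])
print(delta((.4485,.037,.35)))"
```

```text
clock: 24.15
position: [0.6424, -0.0483, 0.2161]
ee_rot: [2.154, 2.287, -0.0]
force: [-1.0, -0.4, -0.3]
width: 0.996
(array([  96.7, -188.4, -133.9]), array([-0.0001,  0.    , -0.0001]))
```

View pics/d2.png

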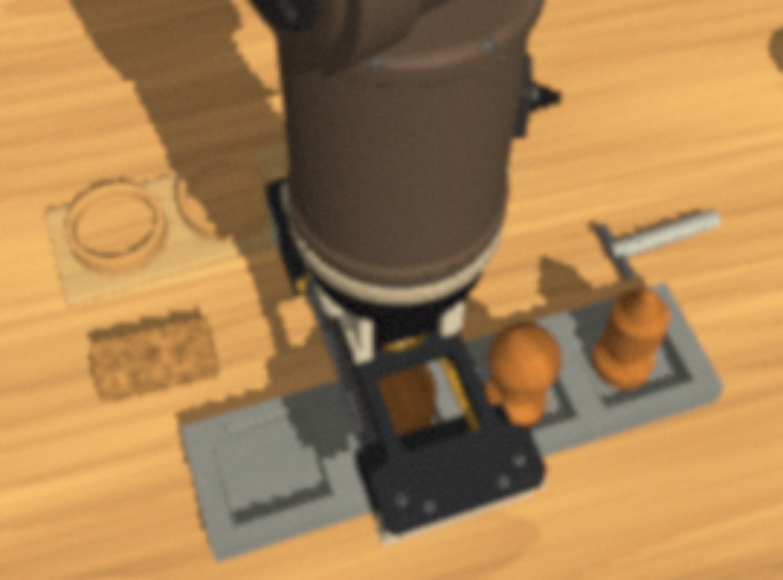

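The goblet is visible through the gripper frame at (405,400), standing in its pocket. I'll rise and move over the mushroom.

```bash
python3 -m pendant '[[[0,0,-10,0,0,0,-1],[0,0,-40,0,0,0,-1],[0,0,-80,0,0,0,-1],[0,0,-115,0,0,0,-1],[0,0,-134,0,0,0,-1],[7,-14,-134,0,0,0,-1],[25,-48,-134,0,0,0,-1],[46,-90,-134,0,0,0,-1],[67,-130,-134,0,0,0,-1],[84,-164,-134,0,0,0,-1],[94,-184,-134,0,0,0,-1],[96.5,-188.5,-134,0,0,0,-1],[96.5,-188.5,-134,0,0,0,-1],[96.5,-188.5,-134,0,0,0,-1]]]'
python3 -c "
from h import *
print(delta((.4485,.037,.013+.054+.159)))
cv2.imwrite('pics/d4.png',cv2.resize(get_image('top')[130:205,185:385],None,fx=4,fy=4)[:,:,::-1])
cv2.imwrite('pics/d5.png',cv2.resize(get_image('scene')[130:330,160:430],None,fx=2.9,fy=2.9)[:,:,::-1])"
```

```text
clock: 25.95
position: [0.4493, 0.0363, 0.3501]
ee_rot: [2.155, 2.286, 0.001]
force: [-0.0, 0.6, 0.1]
width: 1.0
(array([  0.7,  -0.8, 124.1]), array([ 0.0003, -0.0002, -0.0009]))
```

View pics/d4.png

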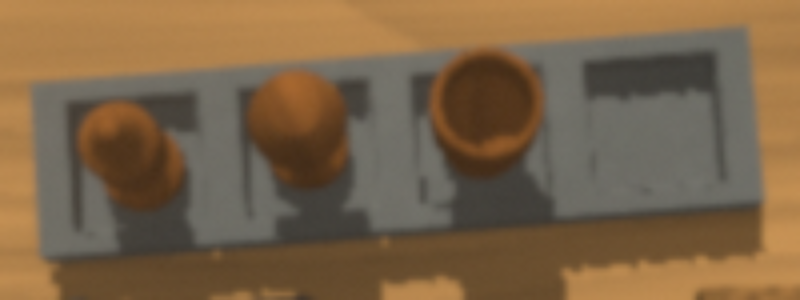

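View pics/d5.png

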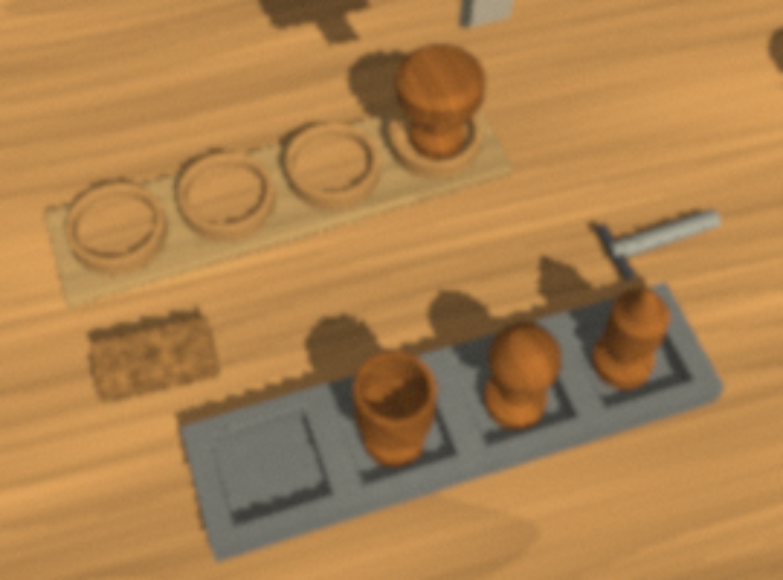

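The goblet stands upright, with its rim centred at (487,102) in the top zoom. Last is the mushroom.

```bash
python3 -m pendant '[[[0.5,-0.5,15,0,0,0,-1],[0.5,-0.5,45,0,0,0,-1],[0.5,-0.5,80,0,0,0,-1],[0.5,-0.5,106,0,0,0,-1],[0.5,-0.5,120,0,0,0,-1],[0.5,-0.5,124,0,0,0,-1],[0.5,-0.5,124,0,0,0,-1],[0.5,-0.5,124,0,0,0,1],[0.5,-0.5,124,0,0,0,1],[0.5,-0.5,124,0,0,0,1],[0.5,-0.5,124,0,0,0,1],[0.5,-0.5,124,0,0,0,1],[0.5,-0.5,124,0,0,0,1],[0.5,-0.5,124,0,0,0,1]]]' 20;  python3 -c "
from h import *
print(delta((*(pocket(-.108)+[.002,0]),.35)))
u=onz('top',487.5/4+184.5,102.5/4+129.5,.072)[:2]-TC; print('goblet in tray', R.from_euler('z',-TY).apply([*u,0]))
"
```

```text
clock: 27.8
position: [0.4479, 0.0372, 0.2262]
ee_rot: [2.154, 2.287, 0.0]
force: [-1.0, 0.4, 3.1]
width: 0.597
(array([-168.8,  187.4, -123.8]), array([ 0.0001,  0.0001, -0.0001]))
goblet in tray [ 0.00229358 -0.03688441  0.        ]
```

```bash
python3 -m pendant '[[[0,0,-10,0,0,0,1],[0,0,-35,0,0,0,1],[0,0,-70,0,0,0,1],[0,0,-102,0,0,0,1],[0,0,-121,0,0,0,1],[-4,4,-124,0,0,0,1],[-17,19,-124,0,0,0,1],[-40,44,-124,0,0,0,1],[-66,73,-124,0,0,0,1],[-92,102,-124,0,0,0,1],[-118,131,-124,0,0,0,1],[-144,160,-124,0,0,0,1],[-162,180,-124,0,0,0,1],[-169,187,-124,0,0,0,1],[-169,187,-124,0,0,0,1],[-169,187,-124,0,0,0,1]]]';  python3 -c "
from h import *
print(delta((*(pocket(-.108)+[.002,0]),.006+.054+.159)), arm.observe()['width'])"
```

```text
clock: 29.8
position: [0.6441, -0.1194, 0.3498]
ee_rot: [-2.152, -2.288, 0.001]
force: [-0.3, 0.3, -0.9]
width: 0.597
(array([ -0.8,   1. , 130.8]), array([-0.0009, -0.0005,  0.0011])) 0.5967884659356926
```

```bash
python3 -m pendant '[[[-0.5,0.5,12,0,0,0,1],[-0.5,0.5,40,0,0,0,1],[-0.5,0.5,75,0,0,0,1],[-0.5,0.5,103,0,0,0,1],[-0.5,0.5,118,0,0,0,1],[-0.5,0.5,125,0,0,0,1],[-0.5,0.5,129,0,0,0,1],[-0.5,0.5,131,0,0,0,1],[-0.5,0.5,131,0,0,0,1],[-0.5,0.5,131,0,0,0,1],[-0.5,0.5,131,0,0,0,-1],[-0.5,0.5,131,0,0,0,-1],[-0.5,0.5,131,0,0,0,-1],[-0.5,0.5,131,0,0,0,-1],[-0.5,0.5,131,0,0,0,-1]]]'
python3 -m pendant '[[[0,0,-10,0,0,0,-1],[0,0,-40,0,0,0,-1],[0,0,-80,0,0,0,-1],[0,0,-115,0,0,0,-1],[0,0,-134,0,0,0,-1],[-4,-14,-134,0,0,0,-1],[-14,-48,-134,0,0,0,-1],[-25,-90,-134,0,0,0,-1],[-36,-130,-134,0,0,0,-1],[-46,-165,-134,0,0,0,-1],[-52,-185,-134,0,0,0,-1],[-54,-190,-134,0,0,0,-1],[-54,-190,-134,0,0,0,-1],[-54,-190,-134,0,0,0,-1]]]'
python3 -c "
from h import *
cv2.imwrite('pics/e4.png',cv2.resize(get_image('top')[120:205,185:385],None,fx=4,fy=4)[:,:,::-1])
cv2.imwrite('pics/e5.png',cv2.resize(get_image('scene')[130:330,160:430],None,fx=2.9,fy=2.9)[:,:,::-1])"
```

```text
clock: 31.68
position: [0.6452, -0.1207, 0.2191]
ee_rot: [2.154, 2.287, -0.0]
force: [0.1, -0.8, 1.2]
width: 0.995
clock: 33.42
position: [0.4598, -0.1855, 0.3531]
ee_rot: [2.152, 2.288, 0.001]
force: [1.4, 0.5, -0.6]
width: 1.003
```

View pics/e4.png

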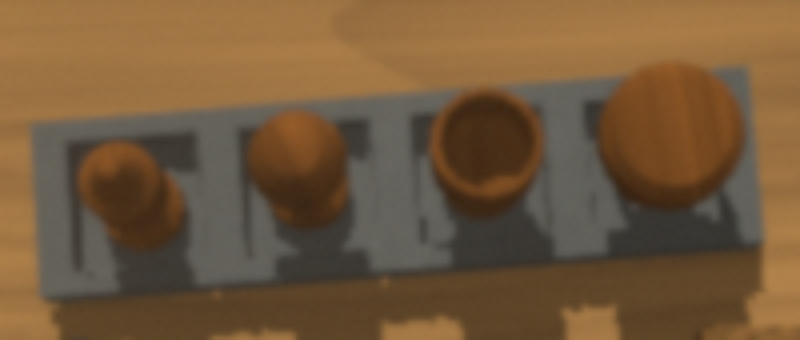

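View pics/e5.png

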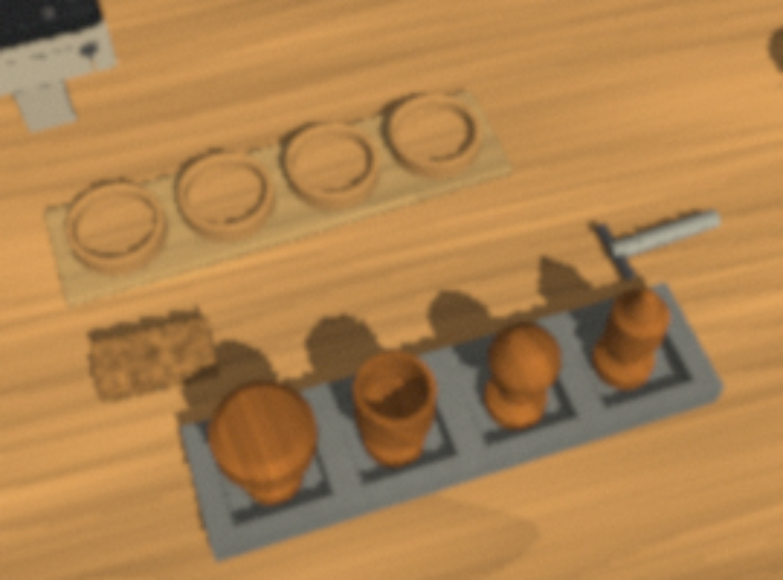

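All four stand upright in the mirrored pockets. The mushroom cap centre is at (671,135) in the top zoom, and in the scene zoom the foot bottoms are at rows 388 (spire), 428 (ball), 466 (goblet) and 503 (mushroom). I'll run a last offset check, mainly for the spire.

Run:
```python
from h import *
def tf(n,u,v,s,ox,oy,z):
    q=onz(n,(u+.5)/s+ox-.5,(v+.5)/s+oy-.5,z)[:2]-TC; return (R.from_euler('z',-TY).apply([*q,0])[:2]*1000).round(1)
T=lambda u,v,z:tf('top',u,v,4,185,120,z)
S=lambda u,v,z:tf('scene',u,v,2.9,160,130,z)
print('spire tip',T(117,178,.088),S(645,288,.088));print('ball',T(299,157,.061),S(525,357,.061))
print('goblet',T(487,142,.072),S(396,380,.072));print('mushroom',T(671,135,.068),S(264,432,.0695))
a=np.linspace(0,6.28,200)
for n,y,obs in(('spire',.108,(593,388)),('ball',.036,(485,428)),('goblet',-.036,(None,466)),('mushroom',-.108,(None,503))):
    c=pocket(y); P=np.vstack([np.c_[c[0]+.018*np.cos(a),c[1]+.018*np.sin(a),0*a+z] for z in(.006,.017)])
    u,v=proj('scene',P); print(n,'pred left/bottom',((u+.5-160)*2.9).min().round(),((v+.5-130)*2.9).max().round(),obs)
```

```text
spire tip [ -4.  102.6] [ -3. 107.]
ball [ 4.7 35.8] [ 2.8 38.9]
goblet [  2.3 -36.9] [ -1.1 -33.4]
mushroom [   0.3 -107.5] [   4.2 -106.4]
spire pred left/bottom 591.0 391.0 (593, 388)
ball pred left/bottom 477.0 428.0 (485, 428)
goblet pred left/bottom 359.0 465.0 (None, 466)
mushroom pred left/bottom 235.0 504.0 (None, 503)
```

All offsets are within about 6 mm against the 13 mm allowed, and the gripper is clear, so I'm handing in.

```bash
python3 -c "
from cell import arm
print(arm.sign_off())"
```

```text
the job is handed in; nothing more can be done
None
```

All four pieces are in the oiling tray in reverse order and I have handed the job in at about 33.5 s; sign-off reports no verdict. From the left seen by the robot, the rack held mushroom, goblet, ball, spire, and the tray now holds spire, ball, goblet, mushroom. I moved them one at a time, and none toppled in any picture.

In the last pictures every piece stands upright in its own pocket, with the gripper open and well clear. The offsets from the pocket centres are at most about 6 mm, against 13 mm allowed.

- **Largest offset and worst disagreement:** for the spire, the top view gave −4 mm in x and −5 mm in y, while the scene view gave −3 and −1 mm.
- **Other disagreements:** the two views differ by up to about 4 mm for the other pieces. The ball's foot edge in the scene view lay about 8 zoomed pixels (a few mm) from its predicted place.
- **Height and uprightness:** I judged these by eye from the pictures and did not measure them separately.

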